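Slide a brass shim off the shim bed's edge and weigh it

TASK

Weigh the brass shim. It lies boxed in between the fences of its lane, so push it along the lane until its slotted end sticks out about 60 mm over the red-marked edge of the bed, then grip that overhanging end, lift the shim off and lay it flat and centred on the round blue pan of the bench scale, and let go. Leave the dark steel shim where it is.

Things in the scene. Friction and masses are not known exactly. Their poses are not given: they have to be found in the camera images.
- brass_center (a point): centre (half-way up) of the loose brass shim, a flat yellow-metal plate 170 x 40 x 6 mm, about 0.3 kg, lying in one of the two lanes of the bed (which one varies). Its x axis runs along its 170 mm length towards the slotted end (open slot 14 mm wide, 45 mm deep), y across its 40 mm width, z up. Slotted end at x = +85 mm, plain end at x = -85 mm. At the start it lies wholly on the bed, slotted end 15 to 40 mm short of the red-marked edge
- steel_center (a point): centre (half-way up) of the other shim, dark steel, same shape, size and axes, in the other lane of the bed; not to be disturbed
- bed: fixed green shim bed, 220 mm (x) x 116 mm (y) block whose lane surface lies 60 mm above the table; origin at the centre of its underside. Two lanes along x, centred at y = +27 and -27 mm, each 46 mm wide, between dark fences 8 mm wide that rise 8 mm above the lane surface; both lane ends are open. The red-marked edge, over which shims are pushed, is the end at x = +110 mm: beyond it is a free drop of 60 mm to the table. Its +x axis points roughly to the robot's right
- pan (a point): centre of the top of the round blue pan of a fixed white bench scale; pan 68 mm in diameter, 6 mm thick, its top 70 mm above the table, on a short post; the scale's body under it is 170 x 140 mm and 30 mm high

How it is judged:
By the outcome, as a careful person would: the job done as asked, in the order asked, and still so for the second after the job is handed in, with the robot touching nothing.
It also fails if it takes over 58 s, if anything falls off the work surface, if the arm or the gripper's body presses on something with over 40 N, if the wrist force passes 120 N, or if a joint passes its speed limit or range.

ROBOT

A 6-joint arm with a two-finger parallel gripper is mounted at the origin on the work surface. World frame = base frame: x ahead of the robot, y to its left, z up, the work surface at z = 0. Lengths are in m, angles in rad, forces in N, time in s.
With the tool pointing down it reaches from about 0.35 to 0.775 m from the base axis. Payload 7.3 kg.
Tool frame: the origin (TCP) lies at the very end of the fingers, on their centre line; the grasp point (between the pads) lies robot.pinch_z behind it (robot.pinch_z is the distance from the TCP to the grasp point, in m); y points along the fingers, z is the direction in which the jaws open and shut, and the axes are right-handed (so a half turn about y gives the same grasp; the last joint's range is limited). The gripper opens to 92 mm and grips with 3 to 60 N. Pads are 19 mm wide; open, the fingers measure 130 mm over their backs; the gripper's body (75 mm by 190 mm) begins 47 mm behind the grasp point.
Start: joints at [1.178, 0.342, 1.524, -0, 1.275, -0.146], TCP at [0.128, 0.509, 0.227] pointing down, gripper open.
Joint ranges: [-2.53, 2.53], [-0.77, 2.02], [0.04, 2.7], [-1, 4.14], [0.28, 2.66], [-3.11, 3.11]. Speed limits (rad/s): [2.57, 2.57, 3.14, 3.14, 3.14, 3.14].

INTERFACE

Orientations are given as [roll, pitch, yaw] about the fixed x, y, z axes, in that order (R = Rz(yaw) Ry(pitch) Rx(roll)).
In Python, from cell import status, viewer, robot gives the robot as it stands. The module is installed in compiled form; this text tells all that it offers.
- The arm moves only by the shell command python3 -m pendant 'ROWS' [FORCE]. ROWS is JSON, a list that holds one entry, the list of rows, each a list of 7 numbers: the shift along the tool's x, y, z in cm, then the turn, a rotation vector about the tool's x, y, z in rad, then the finger opening in cm, from 0 to 9.18. A call has 1 to 20 rows; each row is the pose to reach, as a shift and turn from the pose commanded when the call began, along the tool's axes at that moment; what a row does not reach only later rows make up. A row lasts 1/10 s, in which the tool goes at most 50 mm and 8.59 degrees, less where a joint would pass 70% of its speed; a pose out of reach is approached as far as the arm can. A call with a gripper value outside its range is refused whole. The fingers move at their own pace and stop on an object; FORCE is the grip in N (left out, the last holds). Time passes only in rows, so rows that repeat a pose let the fingers close. It gives the time, the measured TCP pose, the force and the opening at its end, in the units of the state.
- status.observe(): the state, without advancing time (a new reading comes with each control period).
- viewer.read_camera(name): name is "scene" or "top"; returns a dict with "image" (384x512x3 uint8, red, green, blue), "range_z" (384x512 float32, m along the optical axis (not along the pixel's ray), 0 where there is no reading), "fx", "fy", "cx", "cy" (pixels), "camera_from_world" (4x4, takes a point from world to camera coordinates). Camera axes: x right, y up, looking along -z (the intrinsics and any distortion apply to the point x, -y, -z); pixel columns grow to the right and rows downward; lengths in m; the calibration is good to about 2 mm. A picture is of the moment at which its call begins.
- robot.hand_in(): hands the job in, once; it reports no verdict.
The state is a dict: "time": time; "qpos": joint angles; "qvel": joint speeds; "joint_efforts": joint torques, N m; "tool_pos": TCP position; "tool_rot": TCP orientation; "contact_force": force on the tool from outside, world axes, zero at the start; "torque": the same for the moment, N m; "opening": finger opening in m.
Only numpy, scipy, OpenCV 4.12 (cv2) and the standard library are available. Lean on these libraries where they do the work, as an engineer would, in place of code of your own. Each camera call takes 0.05 s, during which the arm holds its last target. There are 200 camera calls.

## Working session

There is one attempt and no reset: what is moved stays moved. The work goes in short steps, Python scripts to look and compute and a shell command to move; the robot and the scene stay as the last step left them, time stands still between calls to the robot, and variables do not carry over. Pictures are saved under pics/ and viewed, about 8 in all and at most 12, crops included, and the job is handed in when it is done.

```bash
mkdir -p pics; cat > h.py <<'E'
import numpy as np, cv2
from cell import status, viewer, robot
def cam(n):
    return viewer.read_camera(n)
def cloud(c):
    z=c["range_z"]; v,u=np.mgrid[:z.shape[0],:z.shape[1]]
    P=np.stack([(u-c["cx"])/c["fx"]*z,-(v-c["cy"])/c["fy"]*z,-z,np.ones_like(z)],-1)
    W=P@np.linalg.inv(c["camera_from_world"]).T
    W=W[...,:3]; W[z<=0]=np.nan
    return W
def save(c,n): cv2.imwrite(f"pics/{n}.png",c["image"][...,::-1])
E
python3 - <<'E'
from h import *
for n in("top","scene"):
    c=cam(n); save(c,n+"0"); np.savez(n+"0.npz",**c)
    print(n,c["fx"],c["camera_from_world"].round(3).tolist(),(c["range_z"]>0).mean())
s=status.observe(); print(s,robot.pinch_z)
print([k for k in c])
E
```

```text
top 424.0290280623943 [[0.016, -1.0, -0.017, -0.02], [0.986, 0.013, 0.165, -0.554], [-0.165, -0.02, 0.986, -0.872], [0.0, 0.0, 0.0, 1.0]] 0.995941162109375
scene 403.79565053360255 [[0.264, 0.964, 0.003, -0.127], [-0.736, 0.2, 0.647, 0.351], [0.623, -0.173, 0.763, -1.161], [0.0, 0.0, 0.0, 1.0]] 0.9960784912109375
{'time': 0.1, 'qpos': array([ 1.17799311e+00,  3.42660755e-01,  1.52492699e+00, -1.43288787e-05,
        1.27543168e+00, -1.46005232e-01]), 'qvel': array([ 3.44988844e-04, -1.86690423e-03, -3.10408283e-03, -8.29856181e-05,
       -2.35476708e-03,  6.21791831e-04]), 'joint_efforts': array([ 2.03183248e-03, -4.32007492e+01, -2.44692779e+01,  7.19808368e-02,
        5.25587308e-02, -5.27728321e-05]), 'tool_pos': array([0.12809726, 0.50874434, 0.22610856]), 'tool_rot': array([-1.57220990e+00,  1.94018987e-04, -2.46793937e-01]), 'contact_force': array([-0.20880864,  0.32815666, -0.0153555 ]), 'torque': array([-0.05455115,  0.02742507,  0.0059621 ]), 'opening': 0.09195789408218503} 0.0188
['image', 'range_z', 'fx', 'fy', 'cx', 'cy', 'camera_from_world']
```

View pics/top0.png

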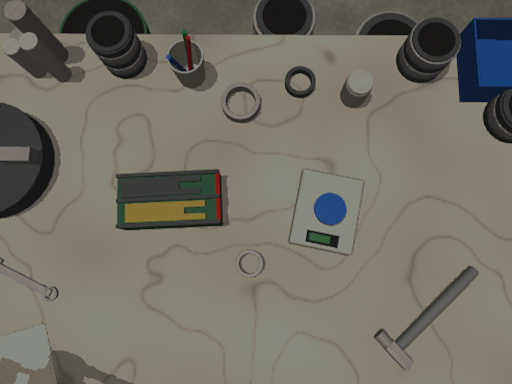

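View pics/scene0.png

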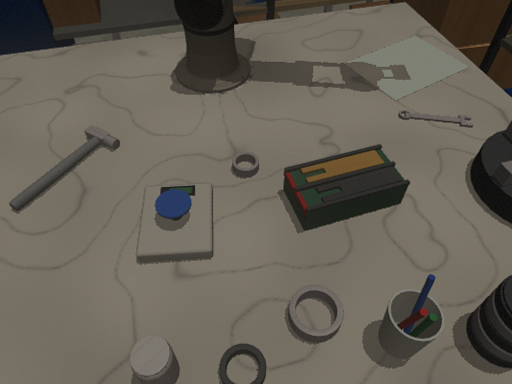

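The top view shows the bed at (118–222, 170–228) with the red edge on its right. The brass is in the lower lane (nearer the robot) with its slot to the right, and the blue pan is at (330, 209). The scene view agrees. Next I measure.

```bash
cat > meas.py <<'E'
from h import *
def mask(W,im,kind):
    h=cv2.cvtColor(im,cv2.COLOR_RGB2HSV).astype(int); H,S,V=h[...,0],h[...,1],h[...,2]; z=W[...,2]
    if kind=="brass": return (H>15)&(H<30)&(S>150)&(V>80)&(z>.05)
    if kind=="pan": return (H>100)&(H<125)&(S>150)&(z>.055)&(z<.085)
    if kind=="red": return ((H<8)|(H>172))&(S>150)&(z>.045)&(z<.08)
    if kind=="bed": return (z>.045)&(z<.085)
def rect(P):
    r=cv2.minAreaRect((P[:,:2]*1000).astype(np.float32)); return [np.round(x,1) for x in r]
E
python3 - <<'E'
from meas import *
for n in("top","scene"):
    c=dict(np.load(n+"0.npz")); W=cloud(c)
    roi=(W[...,0]>.3)&(W[...,0]<.75)&(abs(W[...,1])<.36)
    for k in("brass","pan","red","bed"):
        m=mask(W,c["image"],k)&roi
        if k=="bed": m&=(W[...,1]>.0)
        m=cv2.morphologyEx(m.astype(np.uint8),cv2.MORPH_OPEN,np.ones((2,2)))>0
        P=W[m]; 
        if len(P)<5: print(n,k,len(P)); continue
        print(n,k,len(P),"mean",P.mean(0).round(4),"zmed",np.median(P[:,2]).round(4),rect(P))
        if k=="brass": print(cv2.boxPoints(cv2.minAreaRect((P[:,:2]*1000).astype(np.float32))).round(1).tolist())
E
```

```text
top brass 1256 mean [nan nan nan] zmed nan [array([502.7, 171. ]), array([ 39. , 167.2]), np.float64(3.5)]
[[478.1000061035156, 253.3000030517578], [488.29998779296875, 86.4000015258789], [527.2000122070312, 88.80000305175781], [517.0999755859375, 255.60000610351562]]
top pan 761 mean [nan nan nan] zmed nan [array([ 513.7, -174.6]), array([49.8, 65. ]), np.float64(40.0)]
top red 191 mean [nan nan nan] zmed nan [array([540.6,  62.3]), array([102.3,   6.7]), np.float64(4.4)]
top bed 5686 mean [nan nan nan] zmed nan [array([nan, nan]), array([0., 0.]), np.float64(0.0)]
scene brass 105 mean [0.5159 0.204  0.0659] zmed 0.0659 [array([511., 169.]), array([ 40.2, 153.8]), np.float64(2.9)]
[[487.1000061035156, 244.8000030517578], [494.8999938964844, 91.19999694824219], [535.0, 93.19999694824219], [527.2000122070312, 246.89999389648438]]
scene pan 335 mean [nan nan nan] zmed nan [array([ 507.9, -175.5]), array([40.8, 75.8]), np.float64(59.3)]
scene red 141 mean [nan nan nan] zmed nan [array([545. ,  64.2]), array([98.5,  9.6]), np.float64(3.9)]
scene bed 5515 mean [nan nan nan] zmed nan [array([509.7, 193.5]), array([119.4, 294.1]), np.float64(12.5)]
```

```bash
cat >> meas.py <<'E'
def plane(c,uv,z):
    uv=np.asarray(uv,float).reshape(-1,2); T=np.linalg.inv(c["camera_from_world"])
    d=np.c_[(uv[:,0]-c["cx"])/c["fx"],-(uv[:,1]-c["cy"])/c["fy"],-np.ones(len(uv))]@T[:3,:3].T
    return T[:3,3]+d*((z-T[2,3])/d[:,2])[:,None]
def blob(c,kind,z,lim=None):
    W=cloud(c); W=np.nan_to_num(W,nan=z); h=mask(W,c["image"],kind)
    P0=plane(c,np.stack(np.meshgrid(np.arange(512),np.arange(384)),-1),z).reshape(384,512,3)
    h&=(P0[...,0]>.3)&(P0[...,0]<.75)&(abs(P0[...,1])<.36)
    n,l,s,_=cv2.connectedComponentsWithStats(h.astype(np.uint8))
    i=1+np.argmax(s[1:,4]); return P0[l==i]
E
python3 - <<'E'
from meas import *
for n in("top","scene"):
    c=dict(np.load(n+"0.npz")); W=cloud(c)
    for k,z in(("brass",.066),("pan",.07),("red",.06)):
        P=blob(c,k,z); print(n,k,len(P),P.mean(0).round(4),rect(P))
        m=mask(W,c["image"],k)&np.isfinite(W[...,2])&(abs(W[...,1])<.3)&(abs(W[...,0]-.5)<.1); print("  depth z",np.median(W[m],0).round(4))
    a=c["image"]; W=cloud(c)
c=dict(np.load("top0.npz"))
cv2.imwrite("pics/crop.png",cv2.resize(c["image"][150:270,105:375,::-1],None,fx=2.9,fy=2.9,interpolation=cv2.INTER_CUBIC))
E
```

```text
top brass 1264 [0.5045 0.1801 0.066 ] [array([504.8, 172.1]), array([ 38.4, 166.7]), np.float64(3.6)]
  depth z [0.5036 0.1822 0.0644]
top pan 764 [ 0.515  -0.1726  0.07  ] [array([ 516. , -172.3]), array([63. , 64.7]), np.float64(0.8)]
  depth z [ 0.5156 -0.1731  0.0683]
top red 199 [0.5391 0.0628 0.06  ] [array([535.7,  62.7]), array([108.1,   9.9]), np.float64(3.7)]
  depth z [0.5352 0.063  0.0586]
scene brass 204 [0.5107 0.2169 0.066 ] [array([504.6, 212.3]), array([38.6, 90.9]), np.float64(3.4)]
  depth z [0.5127 0.1951 0.066 ]
scene pan 513 [ 0.5178 -0.1727  0.07  ] [array([ 517.5, -173. ]), array([64.3, 62.4]), np.float64(74.8)]
  depth z [ 0.5187 -0.1733  0.0697]
scene red 86 [0.5658 0.0647 0.06  ] [array([567.6,  64.9]), array([46.5,  9.8]), np.float64(3.8)]
  depth z [0.5498 0.0629 0.0602]
```

View pics/crop.png

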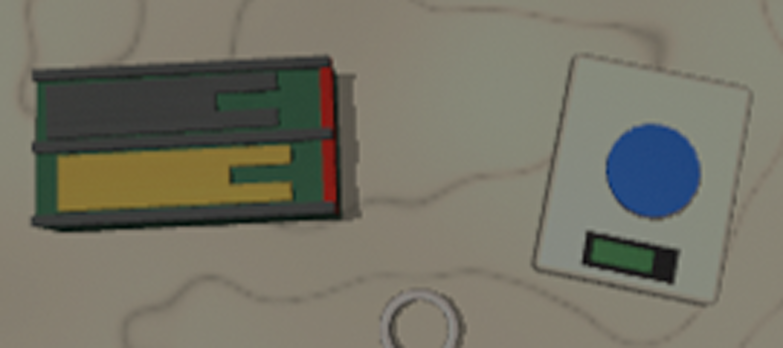

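Brass centre is at about (0.505, 0.172), with bed +x at about (0.06, -0.998). The slotted end is about 31 mm short of the edge, so the push is about 91 mm. The pan is at (0.517, -0.173). I'll push with closed fingers, jaw axis along the lane. First I check clutter heights and compute the shift.

```bash
cat > go.py <<'E'
import sys; from h import *
from scipy.spatial.transform import Rotation as R
def go(x,y,z,yaw):
    s=status.observe(); A=R.from_euler("xyz",s["tool_rot"]); B=R.from_euler("xyz",[-np.pi/2,0,yaw])
    print("now",s["tool_pos"].round(4),s["tool_rot"].round(4),"F",s["contact_force"].round(1),"open",round(s["opening"],4),"t",s["time"])
    print("shift cm",(A.inv().apply(np.array([x,y,z])-s["tool_pos"])*100).round(2),"turn",(A.inv()*B).as_rotvec().round(3))
if len(sys.argv)>4: go(*map(float,sys.argv[1:5]))
E
python3 go.py .4984 .2878 .16 .062; python3 - <<'E'
from meas import *
for n in("top","scene"):
    W=cloud(dict(np.load(n+"0.npz"))); x,y,z=W[...,0],W[...,1],W[...,2]
    for a in ((.1,.45,.2,.6),(.4,.62,.295,.42),(.4,.62,.42,.55),(.4,.65,-.35,.04)):
        m=(x>a[0])&(x<a[1])&(y>a[2])&(y<a[3]); print(n,a,m.sum(),np.nanmax(z[m]).round(3) if m.any() else None)
E
```

```text
now [0.1281 0.5087 0.2261] [-1.5722e+00  2.0000e-04 -2.4680e-01] F [-0.2  0.3 -0. ] open 0.092 t 0.1
shift cm [ 41.31   6.62 -12.37] turn [ 0.001 -0.309 -0.   ]
top (0.1, 0.45, 0.2, 0.6) 22534 0.011
top (0.4, 0.62, 0.295, 0.42) 5107 0.005
top (0.4, 0.62, 0.42, 0.55) 6350 0.097
top (0.4, 0.65, -0.35, 0.04) 18969 0.073
scene (0.1, 0.45, 0.2, 0.6) 12380 0.012
scene (0.4, 0.62, 0.295, 0.42) 3418 0.004
scene (0.4, 0.62, 0.42, 0.55) 4110 0.098
scene (0.4, 0.65, -0.35, 0.04) 20374 0.073
```

```bash
python3 -m pendant '[[[41.3,0,-12.4,0,-0.309,0,0],[41.3,0,-12.4,0,-0.309,0,0],[41.3,0,-12.4,0,-0.309,0,0],[41.3,0,-12.4,0,-0.309,0,0],[41.3,0,-12.4,0,-0.309,0,0],[41.3,0,-12.4,0,-0.309,0,0],[41.3,0,-12.4,0,-0.309,0,0],[41.3,0,-12.4,0,-0.309,0,0],[41.3,0,-12.4,0,-0.309,0,0],[41.3,0,-12.4,0,-0.309,0,0],[41.3,3,-12.4,0,-0.309,0,0],[41.3,6.6,-12.4,0,-0.309,0,0],[41.3,6.6,-12.4,0,-0.309,0,0],[41.3,6.6,-12.4,0,-0.309,0,0],[41.3,6.6,-12.4,0,-0.309,0,0],[41.3,6.6,-12.4,0,-0.309,0,0]]]' 40; python3 go.py .4984 .2878 .0625 .062
```

```text
time: 1.7
tool_pos: [0.4992, 0.2886, 0.1627]
tool_rot: [-1.57, -0.003, 0.063]
contact_force: [-0.8, 0.6, 0.6]
opening: -0.0001
now [0.4992 0.2886 0.1627] [-1.5696 -0.0032  0.0626] F [-0.8  0.6  0.6] open -0.0001 t 1.7
shift cm [-0.11 10.02 -0.09] turn [-0.001  0.001  0.003]
```

```bash
python3 -m pendant '[[[0,3,0,0,0,0,0],[0,6,0,0,0,0,0],[0,8,0,0,0,0,0],[0,9,0,0,0,0,0],[0,9.2,0,0,0,0,0],[0,9.2,0,0,0,0,0],[0,9.2,0,0,0,0,0],[0,9.2,0,0,0,0,0]]]'; python3 go.py .4984 .2878 .0625 .062; python3 - <<'E'
from meas import *
c=cam("top"); save(c,"top1")
cv2.imwrite("pics/crop1.png",cv2.resize(c["image"][140:260,60:260,::-1],None,fx=4,fy=4,interpolation=cv2.INTER_CUBIC))
E
```

```text
time: 2.5
tool_pos: [0.4991, 0.2883, 0.0699]
tool_rot: [-1.57, -0.002, 0.062]
contact_force: [0.8, -0.9, -0.7]
opening: 0.0004
now [0.4991 0.2883 0.0699] [-1.57   -0.0021  0.0622] F [ 0.8 -0.9 -0.7] open 0.0004 t 2.5
shift cm [-0.07  0.74 -0.04] turn [-0.001  0.     0.002]
```

View pics/crop1.png

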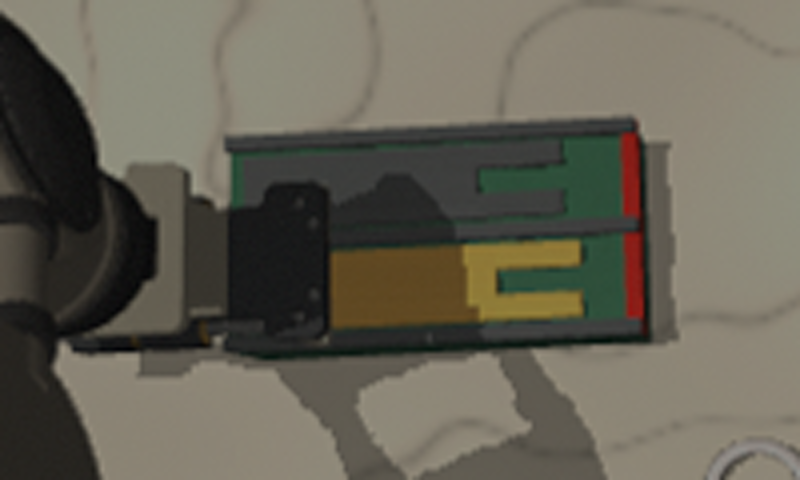

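The gripper sits in line with the brass lane behind the plain end; the shim's slotted end is at crop (582, 280). I descend the last 7 mm.

```bash
python3 -m pendant '[[[-0.05,0.4,0,0,0,0,0],[-0.05,0.7,0,0,0,0,0],[-0.05,0.7,0,0,0,0,0],[-0.05,0.7,0,0,0,0,0]]]'; python3 go.py .5047 .185 .063 .062
```

```text
time: 2.95
tool_pos: [0.4978, 0.2879, 0.0615]
tool_rot: [-1.571, 0.0, 0.062]
contact_force: [-0.1, -0.5, -0.1]
opening: 0.0001
now [0.4978 0.2879 0.0615] [-1.5708e+00  4.0000e-04  6.2200e-02] F [-0.1 -0.5 -0.1] open 0.0001 t 2.95
shift cm [  0.05  -0.15 -10.32] turn [ 0.  0. -0.]
```

```bash
python3 -m pendant '[[[0.03,-0.1,-0.5,0,0,0,0],[0.03,-0.1,-1,0,0,0,0],[0.03,-0.1,-1.4,0,0,0,0],[0.03,-0.1,-1.8,0,0,0,0],[0.03,-0.1,-2.2,0,0,0,0],[0.03,-0.1,-2.6,0,0,0,0],[0.03,-0.1,-3.0,0,0,0,0],[0.03,-0.1,-3.4,0,0,0,0],[0.03,-0.1,-3.8,0,0,0,0],[0.03,-0.1,-4.2,0,0,0,0],[0.03,-0.1,-4.6,0,0,0,0],[0.03,-0.1,-5,0,0,0,0],[0.03,-0.1,-5,0,0,0,0]]]'; python3 go.py .5047 .185 .063 .062; python3 - <<'E'
from meas import *
c=cam("top"); P=blob(c,"red",.06); print("red",P.mean(0).round(4)); np.savez("t2.npz",**c)
cv2.imwrite("pics/crop2.png",cv2.resize(c["image"][140:260,60:260,::-1],None,fx=4,fy=4,interpolation=cv2.INTER_CUBIC))
E
```

```text
time: 4.25
tool_pos: [0.5014, 0.2374, 0.0628]
tool_rot: [-1.571, 0.0, 0.062]
contact_force: [-0.6, -0.4, 1.0]
opening: 0.0002
now [0.5014 0.2374 0.0628] [-1.5711  0.      0.0618] F [-0.6 -0.4  1. ] open 0.0002 t 4.25
shift cm [ 0.   -0.02 -5.25] turn [ 0. -0. -0.]
red [0.5445 0.0626 0.06  ]
```

View pics/crop2.png

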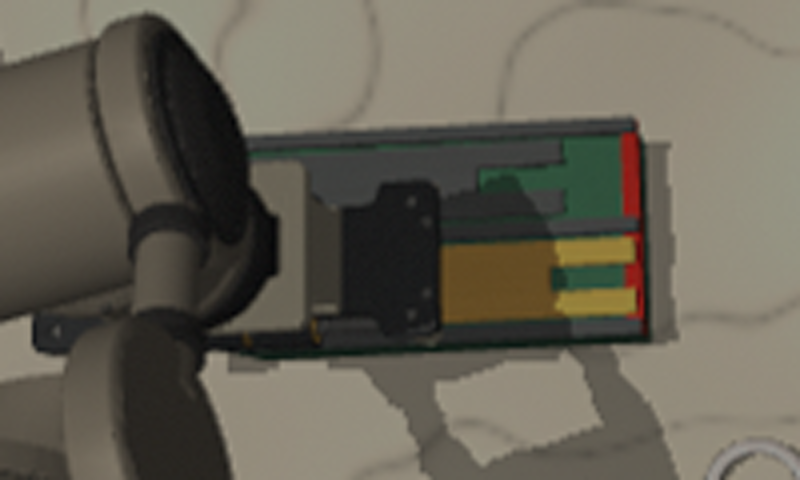

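The shim moves straight and its slotted end at crop (636, 275) is now about 4 mm short of the edge. The finger contact was 10 mm further in than I assumed. About 63 mm remains, so I push 58 mm and measure again.

```bash
python3 -m pendant '[[[0,0,-0.4,0,0,0,0],[0,0,-0.8,0,0,0,0],[0,0,-1.2,0,0,0,0],[0,0,-1.6,0,0,0,0],[0,0,-2,0,0,0,0],[0,0,-2.4,0,0,0,0],[0,0,-2.8,0,0,0,0],[0,0,-3.2,0,0,0,0],[0,0,-3.6,0,0,0,0],[0,0,-4,0,0,0,0],[0,0,-4.4,0,0,0,0],[0,0,-4.8,0,0,0,0],[0,0,-5.1,0,0,0,0],[0,0,-5.4,0,0,0,0],[0,0,-5.6,0,0,0,0],[0,0,-5.8,0,0,0,0],[0,0,-5.8,0,0,0,0]]]'; cat > over.py <<'E'
from meas import *
c=cam("top"); X=np.array([.0615,-.998]); Y=np.array([.998,.0615])
r=blob(c,"red",.06)[:,:2]; b=blob(c,"brass",.066)[:,:2]
# edge: red pixels of far lane (clear of brass), outer end along X
rl=r[(r@Y)>(.5055*Y[0]+.172*Y[1])+.035]
print("edge",np.percentile(rl@X,[1,50,99]).round(4),"tip",np.percentile(b@X,[98,99.5]).round(4),"brass lateral",np.percentile(b@Y,[1,99]).round(4))
cv2.imwrite("pics/crop3.png",cv2.resize(c["image"][140:260,60:260,::-1],None,fx=4,fy=4,interpolation=cv2.INTER_CUBIC))
E
python3 go.py .5047 .185 .063 .062; python3 over.py
```

```text
time: 6.0
tool_pos: [0.505, 0.1799, 0.0627]
tool_rot: [-1.571, 0.0, 0.062]
contact_force: [-0.4, 0.4, 0.1]
opening: 0.0002
now [0.505  0.1799 0.0627] [-1.571e+00  1.000e-04  6.210e-02] F [-0.4  0.4  0.1] open 0.0002 t 6.0
shift cm [ 0.01 -0.03  0.52] turn [ 0.  0. -0.]
edge [-0.0344 -0.03   -0.0256] tip [0.0237 0.0257] brass lateral [0.4965 0.5337]
```

View pics/crop3.png

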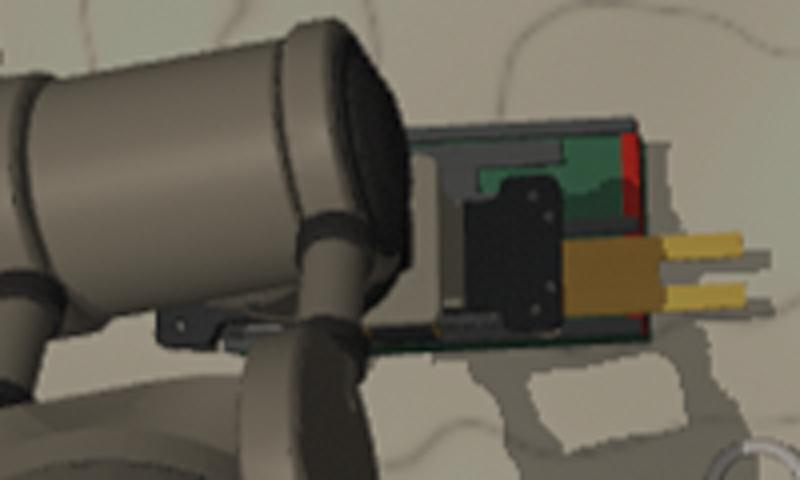

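Overhang is about 52 mm (tip at crop 744, edge at about 643). I push another 8 mm, then back off and rise.

```bash
python3 -m pendant '[[[0,0,-0.3,0,0,0,0],[0,0,-0.5,0,0,0,0],[0,0,-0.7,0,0,0,0],[0,0,-0.8,0,0,0,0],[0,0,-0.82,0,0,0,0],[0,0,-0.82,0,0,0,0],[0,0,0.5,0,0,0,0],[0,0,1.5,0,0,0,0],[0,-2,1.5,0,0,0,0],[0,-6,1.5,0,0,0,0],[0,-10,1.5,0,0,0,9],[0,-12,1.5,0,0,0,9],[0,-12,1.5,0,0,0,9],[0,-12,1.5,0,0,0,9]]]'; python3 go.py .5047 .185 .18 -1.509;python3 over.py
```

```text
time: 7.45
tool_pos: [0.5037, 0.1957, 0.1824]
tool_rot: [-1.571, 0.0, 0.063]
contact_force: [-0.5, 0.6, -1.4]
opening: 0.0281
now [0.5037 0.1957 0.1824] [-1.5708  0.      0.063 ] F [-0.5  0.6 -1.4] open 0.0281 t 7.45
shift cm [ 0.04  0.24 -1.08] turn [ 0.     1.572 -0.   ]
edge [-0.0344 -0.03   -0.0254] tip [0.0299 0.0331] brass lateral [0.4963 0.5336]
```

```bash
python3 go.py .5137 .0367 .17 -1.509
```

```text
now [0.5032 0.1955 0.1816] [-1.5711  0.0019  0.0628] F [-0.5 -0.  -0.5] open 0.032 t 7.5
shift cm [  0.05   1.17 -15.91] turn [ 2.000e-03  1.572e+00 -1.000e-03]
```

```bash
python3 -m pendant '[[[0.05,0,-4,0,0.14,0,7.5],[0.05,0,-8,0,0.28,0,7.5],[0.05,0,-12,0,0.42,0,7.5],[0.05,0,-15.9,0,0.56,0,7.5],[0.05,0,-15.9,0,0.7,0,7.5],[0.05,0,-15.9,0,0.84,0,7.5],[0.05,0,-15.9,0,0.98,0,7.5],[0.05,0,-15.9,0,1.12,0,7.5],[0.05,0,-15.9,0,1.26,0,7.5],[0.05,0.3,-15.9,0,1.4,0,7.5],[0.05,0.6,-15.9,0,1.5,0,7.5],[0.05,1,-15.9,0,1.572,0,7.5],[0.05,1,-15.9,0,1.572,0,7.5],[0.05,1,-15.9,0,1.572,0,7.5],[0.05,1,-15.9,0,1.572,0,7.5]]]'; python3 go.py .5137 .0367 .0442 -1.509; python3 - <<'E'
from meas import *
c=cam("scene"); cv2.imwrite("pics/s4.png",cv2.resize(c["image"][60:260,190:450,::-1],None,fx=3,fy=3,interpolation=cv2.INTER_CUBIC))
E
```

```text
time: 9.0
tool_pos: [0.5142, 0.0366, 0.1723]
tool_rot: [-1.572, 0.0, -1.508]
contact_force: [-0.3, -0.2, 0.4]
opening: 0.0752
now [0.5142 0.0366 0.1723] [-1.5717e+00  2.0000e-04 -1.5083e+00] F [-0.3 -0.2  0.4] open 0.0752 t 9.0
shift cm [-0.02 12.81 -0.04] turn [ 0.001  0.001 -0.   ]
```

View pics/s4.png

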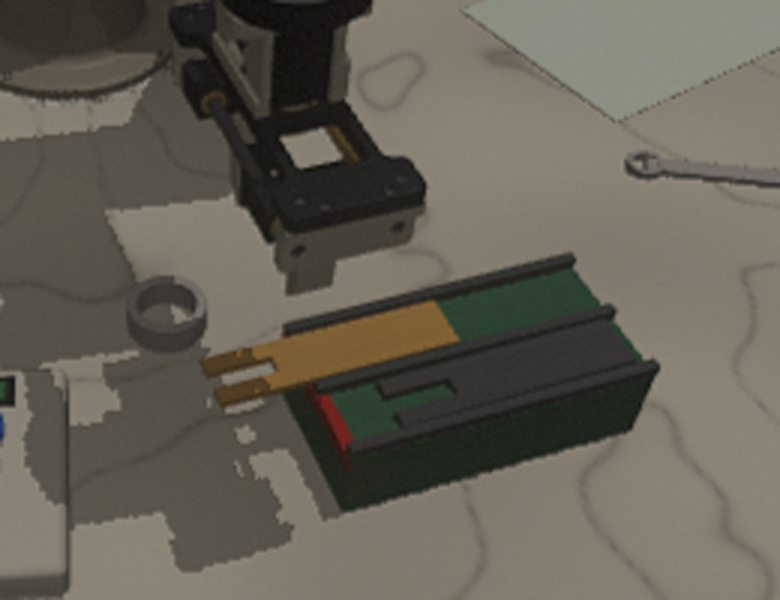

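The picture shows the brass overhanging well past the red edge (tip at about (215, 375)), with the gripper above. The finger looks offset from the body, so I check the finger geometry in the depth data before descending.

```bash
python3 - <<'E'
from meas import *
s=status.observe(); print(s["tool_pos"])
for n in("scene",):
    c=cam(n); W=cloud(c); x,y,z=W[...,0],W[...,1],W[...,2]
    for a in np.arange(.165,.26,.008):
        m=(z>a)&(z<a+.008)&(abs(x-.514)<.11)&(abs(y-.037)<.08)
        if m.sum()>3: print(a.round(3),m.sum(),"x",np.nanpercentile(x[m],[2,98]).round(3),"y",np.nanpercentile(y[m],[2,98]).round(3))
b=blob(c,"brass",.066)[:,:2]; X=np.array([.0615,-.998]); Y=np.array([.998,.0615])
W=cloud(c); h=mask(W,c["image"],"brass")|((abs(W[...,2]-.0655)<.004)&(W[...,1]<.055)&(W[...,1]>0)&(abs(W[...,0]-.51)<.04))
P=W[h&np.isfinite(W[...,2])&(abs(W[...,0]-.51)<.05)&(W[...,1]>-.05)&(W[...,1]<.3)][:,:2]
print("scene brass s",np.percentile(P@X,[1,99]).round(4),"lat",np.percentile(P@Y,[2,98]).round(4))
E
```

```text
[0.51432003 0.03654476 0.17248169]
0.173 22 x [0.471 0.563] y [0.022 0.028]
0.181 45 x [0.463 0.571] y [0.022 0.049]
0.189 83 x [0.463 0.572] y [0.022 0.049]
0.197 72 x [0.462 0.572] y [0.022 0.049]
0.205 20 x [0.466 0.572] y [0.022 0.046]
0.213 16 x [0.475 0.479] y [0.027 0.035]
0.221 14 x [0.471 0.478] y [0.023 0.031]
0.229 17 x [0.469 0.478] y [0.02  0.027]
0.237 181 x [0.436 0.604] y [-0.005  0.075]
0.245 297 x [0.438 0.604] y [-0.005  0.075]
0.253 366 x [0.437 0.604] y [-0.005  0.067]
scene brass s [-0.1317  0.0311] lat [0.4976 0.5371]
```

```bash
python3 -m pendant '[[[0,3,0.1,0,0,0,7.5],[0,6,0.1,0,0,0,7.5],[0,8.5,0.1,0,0,0,7.5],[0,10.5,0.1,0,0,0,7.5],[0,12,0.1,0,0,0,7.5],[0,12.7,0.1,0,0,0,7.5],[0,12.7,0.1,0,0,0,7.5],[0,12.7,0.1,0,0,0,7.5],[0,12.7,0.1,0,0,0,7.5]]]' 60; python3 go.py .5147 .0367 .0442 -1.509
```

```text
time: 10.0
tool_pos: [0.5161, 0.0365, 0.0466]
tool_rot: [-1.569, -0.0, -1.51]
contact_force: [0.4, -0.5, -0.3]
opening: 0.0749
now [0.5161 0.0365 0.0466] [-1.5689e+00 -2.0000e-04 -1.5097e+00] F [ 0.4 -0.5 -0.3] open 0.0749 t 10.0
shift cm [-0.03  0.24 -0.14] turn [-0.002 -0.001  0.   ]
```

```bash
python3 -m pendant '[[[0,0,0,0,0,0,5.5],[0,0,0,0,0,0,5],[0,0,0,0,0,0,4.6],[0,0,0,0,0,0,4.3],[0,0,0,0,0,0,3.5],[0,0,0,0,0,0,3.5],[0,0,0,0,0,0,3],[0,0,0,0,0,0,3],[0,0,0,0,0,0,3],[0,0,0,0,0,0,3],[0,0,0,0,0,0,3],[0,0,0,0,0,0,3]]]' 60; python3 go.py .5147 .0367 .0442 -1.509
```

```text
time: 11.2
tool_pos: [0.5153, 0.0365, 0.0457]
tool_rot: [-1.571, 0.0, -1.51]
contact_force: [-1.5, -0.3, 2.4]
opening: 0.0387
now [0.5153 0.0365 0.0457] [-1.5710e+00  1.0000e-04 -1.5098e+00] F [-1.5 -0.3  2.4] open 0.0387 t 11.2
shift cm [-0.02  0.15 -0.06] turn [ 0.    -0.001 -0.   ]
```

Gripped (opening 39 mm). Lift.

```bash
python3 -m pendant '[[[0,-0.3,0,0,0,0,3],[0,-0.6,0,0,0,0,3],[0,-1,0,0,0,0,3],[0,-1.5,0,0,0,0,3],[0,-2.2,0,0,0,0,3],[0,-3,0,0,0,0,3],[0,-4,0,0,0,0,3],[0,-5,0,0,0,0,3],[0,-6,0,0,0,0,3],[0,-7,0,0,0,0,3],[0,-7.5,0,0,0,0,3],[0,-7.5,0,0,0,0,3],[0,-7.5,0,0,0,0,3]]]' 60; python3 go.py .5147 .0367 .12 -1.509; cat > hold.py <<'E'
from meas import *
X=np.array([.0615,-.998]); Y=np.array([.998,.0615]); s=status.observe(); t=s["tool_pos"]
for n in("top","scene"):
    c=cam(n); W=cloud(c); m=mask(W,c["image"],"brass")&np.isfinite(W[...,2])
    P=W[m]; P=P[(abs(P[:,0]-t[0])<.06)&(P[:,1]>t[1]-.06)&(P[:,1]<t[1]+.16)]
    u,l=P[:,:2]@X-t[:2]@X,P[:,:2]@Y-t[:2]@Y
    print(n,len(P),"s rel tcp",np.percentile(u,[1,99]).round(4),"lat",np.percentile(l,[2,98]).round(4),"z",np.median(P[:,2]).round(4),"slope dz/ds",np.polyfit(u,P[:,2],1).round(4),"yaw",np.polyfit(u,l,1).round(3))
    cv2.imwrite(f"pics/h_{n}.png",c["image"][...,::-1])
E
python3 hold.py
```

```text
time: 12.5
tool_pos: [0.5152, 0.0366, 0.1206]
tool_rot: [-1.571, 0.0, -1.51]
contact_force: [-0.8, -0.4, -3.0]
opening: 0.0388
now [0.5152 0.0366 0.1206] [-1.5711e+00  1.0000e-04 -1.5098e+00] F [-0.8 -0.4 -3. ] open 0.0388 t 12.5
shift cm [-0.02  0.06 -0.05] turn [ 0.    -0.001 -0.   ]
top 453 s rel tcp [-0.1256 -0.0605] lat [-0.0196  0.0071] z 0.1366 slope dz/ds [0.0485 0.1412] yaw [ 0.004 -0.007]
scene 63 s rel tcp [-0.1278  0.0206] lat [-0.0194  0.0188] z 0.1376 slope dz/ds [0.0228 0.14  ] yaw [-0.02  -0.002]
```

View pics/h_scene.png

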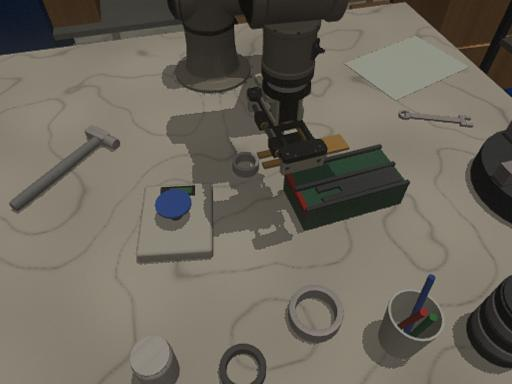

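Lifted cleanly with under 3° of droop. The shim centre is 46 mm behind the TCP, and both the kinematics and the cameras say so within about 1 mm. Carry to the pan.

```bash
python3 go.py .5193 -.2184 .12 -1.509
```

```text
now [0.515  0.0365 0.1202] [-1.5719e+00  2.0000e-04 -1.5099e+00] F [-0.3  0.5 -3.3] open 0.0387 t 12.6
shift cm [ 2.547e+01  1.000e-02 -1.120e+00] turn [ 0.001 -0.001 -0.   ]
```

```bash
python3 -m pendant '[[[0.5,0,0,0,0,0,3],[1.5,0,-0.1,0,0,0,3],[3,0,-0.2,0,0,0,3],[4.8,0,-0.2,0,0,0,3],[6.6,0,-0.3,0,0,0,3],[8.4,0,-0.4,0,0,0,3],[10.2,0,-0.5,0,0,0,3],[12,0,-0.6,0,0,0,3],[13.8,0,-0.7,0,0,0,3],[15.6,0,-0.8,0,0,0,3],[17.4,0,-0.9,0,0,0,3],[19.2,0,-1,0,0,0,3],[21,0,-1.1,0,0,0,3],[22.7,0,-1.1,0,0,0,3],[24,0,-1.1,0,0,0,3],[25,0,-1.1,0,0,0,3],[25.5,0,-1.1,0,0,0,3],[25.5,0,-1.1,0,0,0,3],[25.5,0,-1.1,0,0,0,3]]]' 60; python3 go.py .5193 -.2184 .0557 -1.509; python3 hold.py
```

```text
time: 14.5
tool_pos: [0.5199, -0.2181, 0.1206]
tool_rot: [-1.571, 0.001, -1.509]
contact_force: [0.7, 0.1, -3.2]
opening: 0.0389
now [ 0.5199 -0.2181  0.1206] [-1.5710e+00  6.0000e-04 -1.5095e+00] F [ 0.7  0.1 -3.2] open 0.0389 t 14.5
shift cm [ 0.03  6.49 -0.06] turn [ 0.    -0.    -0.001]
top 893 s rel tcp [-0.1278 -0.0367] lat [-0.0191  0.0168] z 0.137 slope dz/ds [0.0253 0.1391] yaw [0.048 0.003]
scene 56 s rel tcp [-0.1277 -0.0376] lat [-0.0191  0.0184] z 0.1389 slope dz/ds [0.0228 0.1403] yaw [-0.049 -0.009]
```

```bash
python3 -m pendant '[[[0,1,-0.05,0,0,0,3],[0,2.2,-0.05,0,0,0,3],[0,3.4,-0.05,0,0,0,3],[0,4.4,-0.05,0,0,0,3],[0,5.2,-0.05,0,0,0,3],[0,5.7,-0.05,0,0,0,3],[0,6,-0.05,0,0,0,3],[0,6.2,-0.05,0,0,0,3],[0,6.3,-0.05,0,0,0,3],[0,6.4,-0.05,0,0,0,3],[0,6.4,-0.05,0,0,0,3],[0,6.4,-0.05,0,0,0,3]]]' 60; python3 go.py .5193 -.2184 .0557 -1.509; python3 hold.py
```

```text
time: 15.8
tool_pos: [0.5197, -0.2188, 0.057]
tool_rot: [-1.57, -0.0, -1.51]
contact_force: [0.1, -1.1, -2.4]
opening: 0.0385
now [ 0.5197 -0.2188  0.057 ] [-1.5702e+00 -3.0000e-04 -1.5099e+00] F [ 0.1 -1.1 -2.4] open 0.0385 t 15.8
shift cm [-0.04  0.13 -0.03] turn [-0.001 -0.001  0.   ]
top 761 s rel tcp [-0.1272 -0.0367] lat [-0.0192  0.0168] z 0.0744 slope dz/ds [0.0056 0.0752] yaw [0.055 0.004]
scene 46 s rel tcp [-0.1278 -0.0382] lat [-0.0193  0.0191] z 0.0759 slope dz/ds [0.0222 0.0775] yaw [ 0.029 -0.01 ]
```

View pics/h_scene.png

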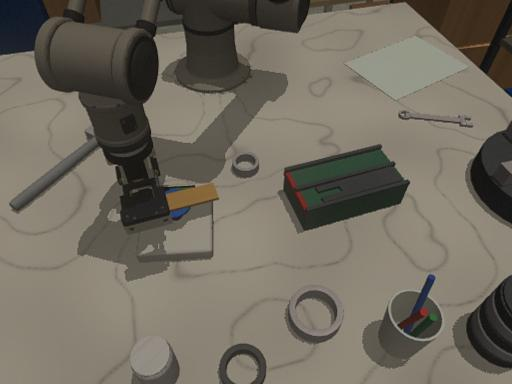

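The shim is over the pan (plain end at about (217, 190)), its lower end just touching. I lower 1.3 mm more and let go slowly.

```bash
python3 -m pendant '[[[0,0.05,0,0,0,0,3],[0,0.1,0,0,0,0,3],[0,0.13,0,0,0,0,3],[0,0.13,0,0,0,0,3],[0,0.13,0,0,0,0,3],[0,0.13,0,0,0,0,3.9],[0,0.13,0,0,0,0,4],[0,0.13,0,0,0,0,4.1],[0,0.13,0,0,0,0,4.3],[0,0.13,0,0,0,0,4.6],[0,0.13,0,0,0,0,5],[0,0.13,0,0,0,0,5.5],[0,0.13,0,0,0,0,6],[0,0.13,0,0,0,0,6.5],[0,0.13,0,0,0,0,6.5],[0,0.13,0,0,0,0,6.5]]]' 5; python3 go.py .5193 -.2184 .2 -1.509; python3 hold.py
```

```text
time: 17.5
tool_pos: [0.5195, -0.2187, 0.0554]
tool_rot: [-1.571, 0.0, -1.51]
contact_force: [-0.3, -0.1, -0.6]
opening: 0.0649
now [ 0.5195 -0.2187  0.0554] [-1.5707e+00  1.0000e-04 -1.5098e+00] F [-0.3 -0.1 -0.6] open 0.0649 t 17.5
shift cm [ -0.03 -14.46  -0.02] turn [-0.    -0.001 -0.   ]
top 760 s rel tcp [-0.1272 -0.0368] lat [-0.0192  0.017 ] z 0.0744 slope dz/ds [-0.0211  0.0736] yaw [0.053 0.004]
scene 36 s rel tcp [-0.1274 -0.0377] lat [-0.0194  0.0127] z 0.0757 slope dz/ds [-0.0048  0.0753] yaw [-0.098 -0.02 ]
```

```bash
python3 -m pendant '[[[0,-0.5,0,0,0,0,6.5],[0,-1.5,0,0,0,0,6.5],[0,-3.5,0,0,0,0,6.5],[0,-6,0,0,0,0,6.5],[0,-9,0,0,0,0,6.5],[0,-12,0,0,0,0,6.5],[4,-15,0,0,0,0,6.5],[8,-15,-2,0,0,0,6.5],[12,-15,-6,0,0,0,6.5],[16,-15,-10,0,0,0,6.5],[20,-15,-14,0,0,0,6.5],[22,-15,-16,0,0,0,6.5],[22,-15,-16,0,0,0,6.5],[22,-15,-16,0,0,0,6.5]]]'; python3 - <<'E'
from meas import *
X=np.array([.0615,-.998]); Y=np.array([.998,.0615])
s=status.observe(); print(s["tool_pos"],s["contact_force"].round(1),s["time"])
for n in("top","scene"):
    c=cam(n); W=np.nan_to_num(cloud(c),nan=.076)
    h=mask(W,c["image"],"brass"); 
    P0=plane(c,np.stack(np.meshgrid(np.arange(512),np.arange(384)),-1),.076).reshape(384,512,3)
    h&=(abs(P0[...,0]-.517)<.08)&(abs(P0[...,1]+.17)<.12); P=P0[h]
    zz=W[...,2][h]; print(n,len(P),rect(P),"z",np.percentile(zz,[5,50,95]).round(4),"slope",np.polyfit(P[:,1],zz,1)[0].round(4))
    cv2.imwrite(f"pics/f_{n}.png",c["image"][...,::-1])
    if n=="top": np.savez("tf.npz",**c); f=c["image"][150:270,105:375,::-1]
    else: g=c["image"][130:290,110:430,::-1]
a=cv2.resize(f,(675,300),interpolation=cv2.INTER_CUBIC); b=cv2.resize(g,(600,300),interpolation=cv2.INTER_CUBIC)
b=cv2.copyMakeBorder(b,0,0,0,75,cv2.BORDER_CONSTANT); cv2.imwrite("pics/fin.png",np.vstack([a,b]))
E
```

```text
time: 19.0
tool_pos: [0.3724, -0.4487, 0.206]
tool_rot: [-1.57, -0.0, -1.513]
contact_force: [-0.6, 0.6, -0.1]
opening: 0.0647
[ 0.37236584 -0.4487256   0.20603239] [-0.6  0.6 -0.1] 19.0
top 1289 [array([ 515.7, -174. ]), array([ 37.7, 166.9]), np.float64(4.2)] z [0.072  0.0745 0.077 ] slope 0.0006
scene 31 [array([ 512.9, -174.7]), array([ 28.1, 166.3]), np.float64(4.5)] z [0.0741 0.0755 0.0774] slope -0.0025
```

View pics/fin.png

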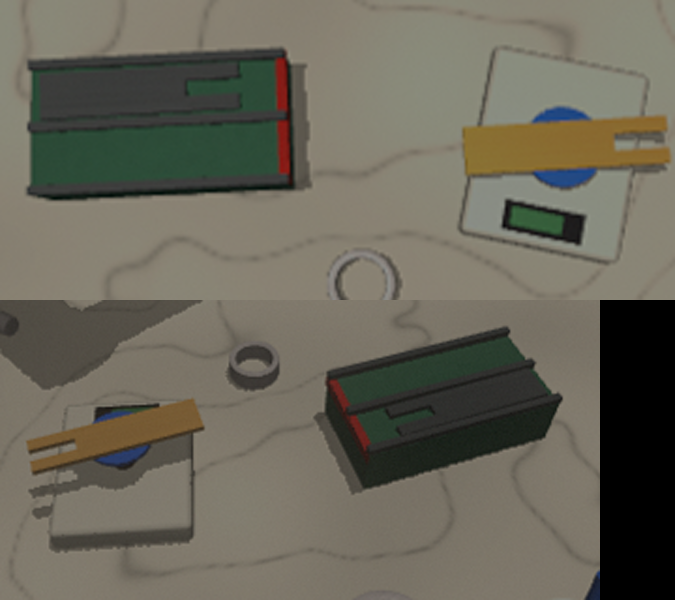

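The brass lies flat on the pan: the top view puts its centre at (515.7, -174.0) mm against the pan at (516, -172.3) mm, so within about 2 mm. The steel is still in its lane and the robot is clear. Handing in.

```bash
python3 -c "
from cell import robot
print(robot.hand_in())"
```

```text
the job is handed in; nothing more can be done
None
```

The brass shim is lying flat on the scale pan, centred to within about 2 mm, and the job is handed in at about 19 s on the clock.

**What I did:** I pushed the shim along its lane with closed fingers until its slotted end stuck out about 59 mm over the red edge. I then gripped the sides of the overhang, lifted it off, lowered it onto the pan, let go slowly and moved the arm clear.

**Last checks:**
- **Position:** the top camera puts the shim's centre at (516, -174) mm and the pan's centre at (516, -172) mm.
- **Flatness:** the shim's slope is under 0.3% and its top is at about 75 mm, against 76 mm expected.
- **Rest of the scene:** the steel shim looks unmoved in the pictures, and the arm touches nothing.

**What disagreed:**
- **Scene camera:** its depth readings ran a few millimetres off the top camera. Its last fix saw only 31 brass pixels and read 3 mm to the side, so I relied on the top camera.
- **Finger contact:** the fingers met the shim about 10 mm later than I had assumed, and I corrected the push from the pictures.
- **Droop:** the shim hung 1–3° low in the grip and levelled out on the pan.

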